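# Tamp the capsule lids home and put the capsules away

## Robot

A 7-joint arm with a two-finger parallel gripper is mounted at the origin on a cart in front of the work surface, level with it; the furniture and walls round the work are solid. World frame = base frame: x ahead of the robot, y to its left, z up, the work surface at z = 0. Lengths are in mm, angles in rad, forces in N, time in s.
With the tool pointing down it reaches from about 400 to 900 mm from the base axis. Payload 5.6 kg.
Tool frame: the origin (TCP) lies midway between the tips of the shut fingers; the grasp point (between the pads) lies 19 mm behind it; z points along the fingers, y is the line along which they close (so a half turn about z gives the same grasp; the last joint's range is limited). The gripper opens to 92 mm and grips with 3 to 60 N. Pads are 20 mm wide; open, the fingers measure 128 mm over their backs; the gripper's body (75 mm by 189 mm) begins 69 mm behind the grasp point.
Start: joints at [-1.321, 0.468, -0.012, 1.603, 0.006, 1.071, -0.056], TCP at [187.654, 622.33, 214.592] pointing down, gripper open.
Joint ranges: [-2.53, 2.53], [-0.31, 2.02], [-1.57, 1.55], [0.28, 2.44], [-1.29, 4.43], [0.15, 1.84], [-2.92, 2.92]. Speed limits (rad/s): [2.57, 2.57, 3.14, 3.14, 3.14, 3.14, 3.14].

## Interface

Orientations are given as a rotation vector (axis times angle).
In Python, from cell import robot, grip, kin, viewer gives the robot as it stands. Calls block until the motion is done:
- robot.movep(position, orientation): joint-space move of the TCP to a pose.
- robot.servo_line(position, feed=150, rotation=None): straight line of the TCP; rotation=None keeps the orientation; feed is the mean speed in mm/s.
- robot.goto_joints(angles): joint-space move.
- grip(opening, newtons=None): opening from 0.0 (shut) to 1.0 (fully open); newtons is the grip in N (None keeps the last); returns when the fingers have stopped.
- robot.hold(seconds).
- kin.ik(position, orientation): joint angles nearest the present ones, or None.
- robot.observe(): the state.
- viewer.read_camera(name): name is "side" or "top" or "wrist"; returns the picture (400x640x3 uint8, red, green, blue); there is no depth.
- viewer.camera_info(name): a dict with "camera_matrix" (3x3 intrinsics, pixels), "k1" (the pictures are not rectified: a ray, as slopes to the right and down, at radius r is drawn at 1 + k1 r^2 times it, then the intrinsics apply), "R" (3x3) and "t" (3): a world point X has camera coordinates R X + t. Camera axes: x right, y down, z forward; pixel columns grow to the right and rows downward; lengths in mm; the calibration is good to about 2 mm. A picture is of the moment at which its call begins: read the wrist's pose just before it. camera_info takes no time and is no camera call; for the wrist camera it gives the pose at the moment of the call.
A pose or a line that the arm cannot do raises robot.IKError and nothing moves.
- robot.job_done(): hands the job in; it is judged then, once.
Trained networks look in the newest picture that a camera, given by its name, has taken for a name from the list of things; names that differ only in an ending like _2 or _b are one class to them, and where a whole thing is asked for, a point or a joint stands for the part that bears it (a point fixed in the world has none). Each returns a list of dicts, best first, with "confidence" (0 to 1); they miss things now and then, are a little off and sometimes report something else, mostly with a low value. They report only what shows in the picture. A call takes as long as a camera call.
- viewer.silhouettes(name, camera): "mask" (400x640 bool, what is visible of it).
- viewer.pinpoint(name, camera): "at" ([x, y, z] in mm, in the coordinates of the camera as it stood for that picture, good to about 4 mm: a listed point, or the origin of a listed thing).
The state is a dict: "t": time; "joints": joint angles; "joint_velocities": joint speeds; "joint_torque": joint torques, N m; "tcp_pos": TCP position; "tcp_rot": TCP orientation; "contact_force": force on the tool from outside, world axes, zero at the start; "wrist_torque": the same for the moment, N m; "grip_width": opening from 0.0 (shut) to 1.0 (fully open); "grip_force": force on a finger pad.
Only numpy, scipy, OpenCV 4.12 (cv2) and the standard library are available. Lean on these libraries where they do the work, as an engineer would, in place of code of your own. Each camera call takes 0.05 s, during which the arm holds its last target. There are 200 camera calls.

## Task

Pull the drawer of the capsule box out to its stop, take the empty capsule out of it and stand it on the cork mat, stand every filled (lidded) capsule from the mat in a sprung seat of the drawer, and there press each lid fully home with the tamper, squarely, so that the seat bottoms out level; never push a lid with the fingers. Then stand the tamper back in the middle of its round rubber pad and shut the drawer completely with the filled capsules upright in their seats, leaving the mug and the lemon where they are.

Things in the scene. Friction and masses are not known exactly. Their poses are not given: they have to be found in the camera images.
- capsule_box: Dark box, 180 deep x 212 wide x 102 high mm, fixed on the worktop with its wooden drawer front towards the robot; a notebook lies on top (to z = 0.127); the tall fridge stands about 0.1 m to its right. Origin: centre of its underside. Its x axis points from the drawer front to the back, z up; the drawer comes out along its -x.
- drawer (a joint): The box's one drawer: 0 = shut, 0.138 m = out at its stop; 2 N of friction, stays where left. It clears a seated capsule whose lid is home by 4 mm; one with a proud lid is 2 mm too tall. Front panel top z = 0.088, its inner face 66 mm from the seat centres; other walls end at z = 0.033. Drawn out, seat centres are 60 mm ahead of the box's front edge: grasp along the box's x, opened to 75 mm at most.
- drawer_handle (a point): Middle of the steel bar handle on the drawer front: bar 10 mm thick, 116 mm long along the box's y, its axis at z = 0.072 and 38 mm in front of the drawer front; two feet join it to the front 48 mm either side of this point. It moves with the drawer; its x axis is the box's x axis. Can be pinched from above, fingers closing along the box's x.
- tamper: Coffee tamper: flat steel foot 52 mm across and 19 mm thick, narrow neck, upright round wooden handle 33 mm thick from 41 to 91 mm above the foot face; 93 mm tall, 0.25 to 0.4 kg. Origin: centre of the flat foot face; z points up along the handle. Stands on its pad at the start.
- tamper_pad: Round black rubber pad, 74 mm across, 2 mm thick, fixed on the near end of the cork mat. Origin: centre of its underside, so its top is 2 mm above.
- cork_mat: Fixed cork mat, 320 x 80 x 3 mm, left of the box; the tamper on its pad and the filled capsules stand on it in a row, the capsules about 70 mm apart. Origin: centre of its underside; x along its length away from the robot, y to the left. Grasp there with the fingers closing along y or slantwise. A wall corner stands about 0.12 m past its far end, to the left.
- empty_capsule: A used, empty capsule of the same shape with a black band and no lid, 0.06 to 0.1 kg. At the start it stands in the middle seat of the shut drawer. Origin: centre of the underside; z up.
- seat0_floor (a point): Centre of the floor of the right-hand (box's -y) sprung seat in the drawer, a steel dish 61 mm across, 56 mm inside, with a rim 6.5 mm above this floor; seats are 62 mm apart along the box's y. z is the dish's upright axis. The floor is at z = 0.033 when unloaded. It moves with the drawer and with the dish, which floats on its spring and can lean to 8 degrees.
- seat0 (a joint): How far the right-hand (box's -y) seat is pressed down: 0 = up, 0.010 m = on its bottom. The spring needs 5 N to start and 10 N to bottom, and lifts the seat again.
- seat1_floor (a point): Centre of the floor of the middle sprung seat in the drawer, a steel dish 61 mm across, 56 mm inside, with a rim 6.5 mm above this floor; seats are 62 mm apart along the box's y. z is the dish's upright axis. The floor is at z = 0.033 when unloaded. It moves with the drawer and with the dish, which floats on its spring and can lean to 8 degrees.
- seat1 (a joint): How far the middle seat is pressed down: 0 = up, 0.010 m = on its bottom. The spring needs 5 N to start and 10 N to bottom, and lifts the seat again.
- seat2_floor (a point): Centre of the floor of the left-hand (box's +y) sprung seat in the drawer, a steel dish 61 mm across, 56 mm inside, with a rim 6.5 mm above this floor; seats are 62 mm apart along the box's y. z is the dish's upright axis. The floor is at z = 0.033 when unloaded. It moves with the drawer and with the dish, which floats on its spring and can lean to 8 degrees.
- seat2 (a joint): How far the left-hand (box's +y) seat is pressed down: 0 = up, 0.010 m = on its bottom. The spring needs 5 N to start and 10 N to bottom, and lifts the seat again.
- capsule_red: Refillable aluminium coffee capsule with a red lid and band, 56 mm across, body 54 mm tall, on a foot 50 mm across and 12 mm tall; 0.1 to 0.17 kg; may be absent. Origin: centre of the underside; z up. Take it by the straight sides (12 to 54 mm above the underside).
- lid_red: The red press-in lid of that capsule, a disc 49 mm across in its mouth. At the start its top stands 8 mm above the capsule's body (62 mm above the underside); home, 2 mm (56 mm). It stays where it is pushed. Origin: centre of the lid's underside, 12.5 mm below its top; z up.
- lid_red_press (a joint): How far the red lid is pressed in: 0 = proud, 0.006 m = home. It is stiff: it yields at about 14 N, that is only after the sprung seat beneath has bottomed; 18 to 22 N on the tamper drives it home, a total stroke of 16 mm from first touch.
- capsule_green: Refillable aluminium coffee capsule with a green lid and band, 56 mm across, body 54 mm tall, on a foot 50 mm across and 12 mm tall; 0.1 to 0.17 kg; may be absent. Origin: centre of the underside; z up. Take it by the straight sides (12 to 54 mm above the underside).
- lid_green: The green press-in lid of that capsule, a disc 49 mm across in its mouth. At the start its top stands 8 mm above the capsule's body (62 mm above the underside); home, 2 mm (56 mm). It stays where it is pushed. Origin: centre of the lid's underside, 12.5 mm below its top; z up.
- lid_green_press (a joint): How far the green lid is pressed in: 0 = proud, 0.006 m = home. It is stiff: it yields at about 14 N, that is only after the sprung seat beneath has bottomed; 18 to 22 N on the tamper drives it home, a total stroke of 16 mm from first touch.
- capsule_blue: Refillable aluminium coffee capsule with a blue lid and band, 56 mm across, body 54 mm tall, on a foot 50 mm across and 12 mm tall; 0.1 to 0.17 kg; may be absent. Origin: centre of the underside; z up. Take it by the straight sides (12 to 54 mm above the underside).
- lid_blue: The blue press-in lid of that capsule, a disc 49 mm across in its mouth. At the start its top stands 8 mm above the capsule's body (62 mm above the underside); home, 2 mm (56 mm). It stays where it is pushed. Origin: centre of the lid's underside, 12.5 mm below its top; z up.
- lid_blue_press (a joint): How far the blue lid is pressed in: 0 = proud, 0.006 m = home. It is stiff: it yields at about 14 N, that is only after the sprung seat beneath has bottomed; 18 to 22 N on the tamper drives it home, a total stroke of 16 mm from first touch.
- mug: Blue and white mug, 92 mm tall, a bystander on the worktop, to be left alone. Origin: underside.
- lemon: Lemon, 78 mm long, a bystander on the worktop, to be left alone. Origin: underside.

How it is judged:
By the outcome, as a careful person would: the job done as asked, in the order asked, and still so for the second after the job is handed in, with the robot touching nothing.
Of capsule_red, capsule_green, capsule_blue only 2 to 3 are there at a start; the rules pass over those that are not, and their reading is None.
At some moment in a run one of tamper, capsule_red, capsule_green, capsule_blue may be knocked a few centimetres aside while the robot is not near it.
Once in a run the grip may slacken for a moment while it holds something.
It also fails if it takes over 210 s, if anything falls off the work surface, if the arm or the gripper's body presses on something with over 40 N, if the wrist force passes 120 N, or if a joint passes its speed limit or range.

## Working session

There is one attempt and no reset: what is moved stays moved. The work goes in short steps, each a Python script; the robot and the scene stay as the last script left them, time stands still between calls to the robot, and variables do not carry over. Pictures are saved under pics/ and viewed, at most 15 in all, crops included, and the job is handed in when it is done.

```bash
ls; mkdir -p pics
cat > h.py <<'E'
import numpy as np, cv2
from scipy.spatial.transform import Rotation as Ro
from cell import robot, grip, kin, viewer
def world(c,p):
    i=viewer.camera_info(c); return np.array(i["R"]).T@(np.array(p)-np.array(i["t"]))
def find(n,c,k=2):
    return [(round(d["confidence"],2),world(c,d["at"]).round(1)) for d in viewer.pinpoint(n,c)[:k]]
def snap(c,f=None):
    im=viewer.read_camera(c)
    if f: cv2.imwrite("pics/"+f,im[:,:,::-1])
    return im
def pix(c,X):
    i=viewer.camera_info(c); v=np.array(i["R"])@np.array(X,float)+np.array(i["t"]); s=v[:2]/v[2]
    s=s*(1+i["k1"]*(s@s)); K=np.array(i["camera_matrix"]); return K[:2,:2]@s+K[:2,2]
def ray(c,uv,z):
    "world point on plane z seen at pixel uv"
    i=viewer.camera_info(c); K=np.array(i["camera_matrix"]); d=np.linalg.solve(K,[uv[0],uv[1],1])[:2]; s=d.copy()
    for _ in range(20): s=d/(1+i["k1"]*(s@s))
    R=np.array(i["R"]); o=-R.T@np.array(i["t"]); v=R.T@np.array([*s,1]); return o+v*(z-o[2])/v[2]
def down(a):
    "tool down, closing line (tool y) at world angle a from x axis"
    # tool z=-Z; y=(cos a, sin a,0); x=y x z
    y=np.array([np.cos(a),np.sin(a),0]); z=np.array([0,0,-1.]); x=np.cross(y,z)
    return Ro.from_matrix(np.c_[x,y,z]).as_rotvec()
E
python3 - <<'E'
from h import *
for c in("top","side","wrist"):
    snap(c,c+"0.png"); i=viewer.camera_info(c); print(c,np.array(i["camera_matrix"]).round(1).tolist(),i["k1"],(-np.array(i["R"]).T@i["t"]).round(0))
    for n in "capsule_box drawer_handle tamper tamper_pad cork_mat capsule_red capsule_green capsule_blue mug lemon seat1_floor".split(): print(n,[(a,b.tolist()) for a,b in find(n,c)])
s=robot.observe(); print(s["t"],s["tcp_rot"],s["joints"],s["contact_force"],s["grip_width"])
E
```

```text
pics
top [[380.6, 0.0, 323.4], [0.0, 380.6, 202.7], [0.0, 0.0, 1.0]] -0.08315363111803795 [ 381.  325. 1034.]
capsule_box []
drawer_handle [(0.63, [588.1, 162.3, 69.8])]
tamper [(0.74, [290.3, 297.5, 4.4])]
tamper_pad [(0.65, [297.9, 292.6, -3.1])]
cork_mat [(0.68, [403.7, 330.6, -0.5])]
capsule_red [(0.54, [371.1, 320.9, 1.9])]
capsule_green [(0.71, [509.7, 360.7, 1.1]), (0.41, [436.2, 338.1, 2.2])]
capsule_blue [(0.87, [439.1, 338.7, 0.8])]
mug [(0.75, [360.2, 478.8, 3.0])]
lemon [(0.82, [275.2, 400.8, 0.0]), (0.29, [290.6, 299.6, 6.7])]
seat1_floor [(0.3, [587.7, 165.1, 69.5])]
side [[374.4, 0.0, 315.9], [0.0, 374.4, 198.6], [0.0, 0.0, 1.0]] -0.08372913384309552 [ 175. -394.  415.]
capsule_box [(0.63, [691.6, 239.8, 1.4])]
drawer_handle [(0.78, [582.7, 175.9, 70.6]), (0.65, [502.6, 361.1, 53.0])]
tamper [(0.93, [288.1, 304.2, 2.5])]
tamper_pad [(0.76, [291.8, 295.3, 7.2])]
cork_mat [(0.76, [395.0, 328.3, -4.8]), (0.38, [287.3, 299.3, 7.9])]
capsule_red [(0.98, [363.9, 324.8, 1.2])]
capsule_green [(0.67, [501.0, 364.3, 7.0])]
capsule_blue [(0.66, [433.1, 336.9, 3.3])]
mug [(0.62, [361.8, 478.4, -1.0])]
lemon [(0.87, [272.9, 400.2, -3.2])]
seat1_floor [(0.43, [434.5, 339.6, 2.6])]
wrist [[317.6, 0.0, 316.0], [0.0, 317.6, 197.9], [0.0, 0.0, 1.0]] -0.0490919733599942 [124. 640. 384.]
capsule_box []
drawer_handle []
tamper []
tamper_pad [(0.39, [360.7, 479.1, 1.2])]
cork_mat [(0.51, [360.7, 480.5, -2.1])]
capsule_red []
capsule_green []
capsule_blue []
mug [(0.84, [360.9, 478.4, -1.1])]
lemon []
seat1_floor []
1.8 [4.58396207e-01 3.10795864e+00 6.32301711e-05] [-1.32098899  0.46747866 -0.01162254  1.60271905  0.00597458  1.0713885
 -0.05630006] [-0.243495   -0.49075439  0.82921758] 0.9982461605963605
```

View pics/top0.png

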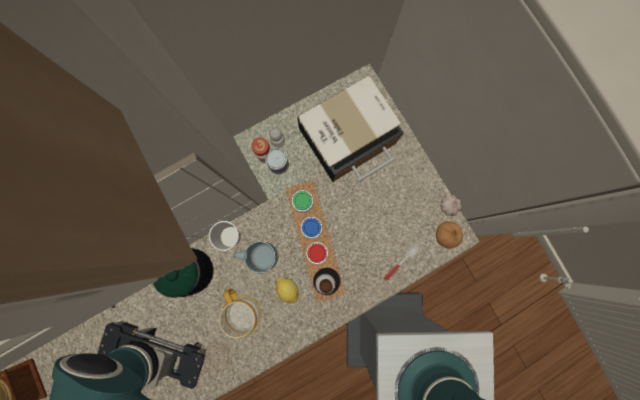

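View pics/side0.png

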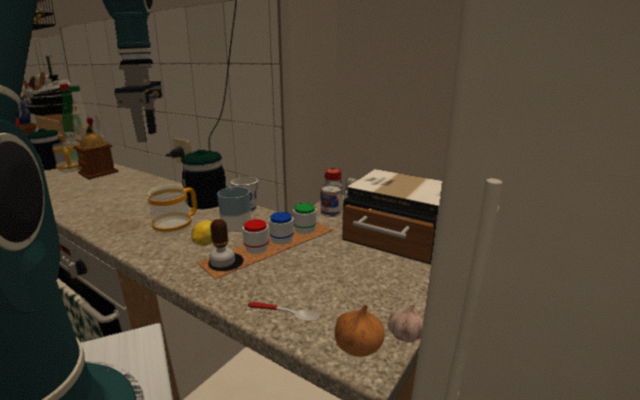

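The top view shows the tamper at (326,282), the red, blue and green lids at (317,253), (312,227) and (303,201), and the handle from (355,178) to (394,153). The side view agrees, so all three capsules are there. Next I'll refine these positions with the wrist camera.

Run:
```python
from h import *
def rt(a):
    # choose half-turn giving ik with smallest joint7
    return down(a)
for P,a in (([385,325,330],1.86),([385,325,330],1.86-np.pi),([560,150,330],.56),([560,150,330],.56-np.pi)):
    q=kin.ik(P,down(a)); print(a,None if q is None else np.round(q,2))
```

```text
1.86 [-0.8   0.11  0.03  1.81 -0.    1.22  1.1 ]
-1.281592653589793 [-1.27  0.1   0.55  1.84 -0.06  1.22 -1.98]
0.56 [-0.69  0.26  0.46  1.66 -0.12  1.25  0.35]
-2.581592653589793 [-1.26  0.53  1.36  1.69 -0.53  1.36 -2.39]
```

Run:
```python
from h import *
def best(P,a):
    c=[(abs(kin.ik(P,down(b))[6]) if kin.ik(P,down(b)) is not None else 9,b) for b in(a,a-np.pi)]
    return min(c)[1]
a=best([385,325,330],1.86); robot.movep([385,325,330],down(a)); snap("wrist","w1.png")
for n in "tamper tamper_pad cork_mat capsule_red capsule_blue capsule_green lid_red lid_blue lid_green".split(): print(n,[(p,b.tolist()) for p,b in find(n,"wrist")])
a=best([540,150,330],.56); robot.movep([540,150,330],down(a)); snap("wrist","w2.png")
for n in "capsule_box drawer_handle".split(): print(n,[(p,b.tolist()) for p,b in find(n,"wrist")])
d=viewer.silhouettes("drawer_handle","wrist"); print([(x["confidence"],x["mask"].sum()) for x in d])
if d: np.save("hm.npy",d[0]["mask"])
s=robot.observe(); i=viewer.camera_info("wrist"); R=Ro.from_rotvec(s["tcp_rot"]).as_matrix(); cw=-np.array(i["R"]).T@i["t"]
print("cam in tool",R.T@(cw-s["tcp_pos"]),s["joints"],s["t"],s["contact_force"])
```

```text
tamper [(0.58, [287.9, 297.6, 5.4])]
tamper_pad [(0.83, [290.1, 294.5, 3.5])]
cork_mat [(0.84, [403.1, 330.0, -0.8])]
capsule_red [(0.61, [367.4, 321.4, 0.8])]
capsule_blue [(0.65, [434.4, 336.0, 4.1])]
capsule_green [(0.76, [499.8, 358.9, -0.5]), (0.29, [432.6, 335.3, 54.7])]
lid_red [(0.63, [363.5, 323.3, 53.8])]
lid_blue [(0.61, [431.5, 334.5, 54.4])]
lid_green [(0.64, [505.8, 358.5, 51.5])]
capsule_box []
drawer_handle [(0.87, [584.5, 169.5, 72.8]), (0.75, [435.8, 331.9, 3.1])]
[(0.88, np.int64(2558))]
cam in tool [  64.93340178   -1.58756792 -169.67602677] [-0.59770103  0.21388743  0.31525157  1.70242841 -0.07027577  1.23638153
  0.29727217] 4.8333 [ 0.188477   -0.28049272 -0.92008273]
```

View pics/w1.png

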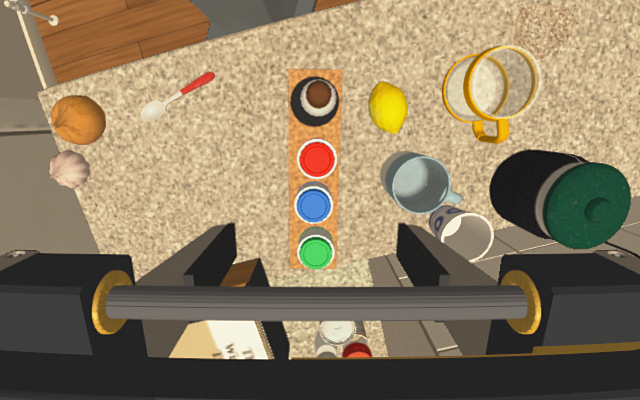

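View pics/w2.png

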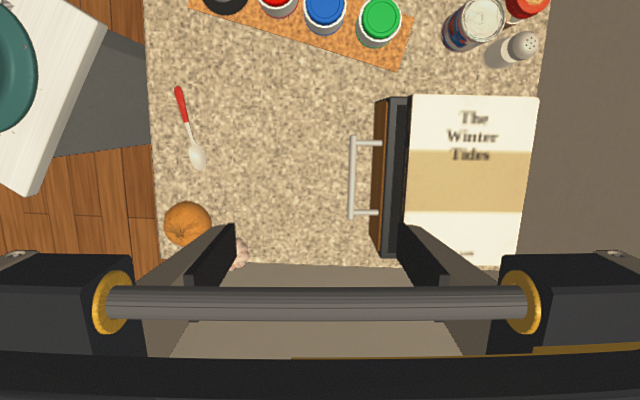

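The wrist views show the handle bar at column 351, rows 137–217. The mat row is full: the pad is at (315,101), green is at (316,253), and the mat's far end is at about row 270. I'll fit the handle now.

Run:
```python
from h import *
m=np.load("hm.npy"); v,u=np.nonzero(m); print(u.min(),u.max(),v.min(),v.max())
n,l,st,ce=cv2.connectedComponentsWithStats(m.astype(np.uint8)); print(st[1:].tolist())
im=snap("wrist")
pts=[]
for r in range(145,212,3):
    c=np.nonzero(m[r])[0]; c=c[c<362]
    if len(c): pts.append(ray("wrist",(c.mean(),r),72)[:2])
pts=np.array(pts); d=np.polyfit(pts[:,1],pts[:,0],1); 
e=[np.nonzero(m[:, 347:356].any(1))[0][[0,-1]]]
E0=ray("wrist",(351,e[0][0]),72);E1=ray("wrist",(351,e[0][1]),72)
th=np.arctan2(-(pts[0]-pts[-1])[0],(pts[0]-pts[-1])[1]); print("ends",E0,E1,np.linalg.norm(E0-E1),"mid",(E0+E1)/2,"yaw",np.degrees(np.arctan(-d[0])),np.degrees(th))
# notebook/box corners check
for p in((407,96),(405,210)): print(ray("wrist",p,127))
i=viewer.camera_info("top")
h=viewer.read_camera("top"); t=viewer.silhouettes("drawer_handle","top")
if t:
    v,u=np.nonzero(t[0]["mask"]); W=np.array([ray("top",p,72)[:2] for p in zip(u,v)]); c=W.mean(0); w,V=np.linalg.eigh(np.cov((W-c).T)); print("top",t[0]["confidence"],len(u),c,np.degrees(np.arctan(-V[0,1]/V[1,1])))
```

```text
348 387 101 250
[[348, 101, 40, 150, 2558]]
ends [551.53133492 215.73772694  72.        ] [615.13582201 120.13403374  72.        ] 114.82855451148873 mid [583.33357846 167.93588034  72.        ] yaw 32.73110478733638 33.36308778363377
[574.87293796 284.67132679 127.        ]
[651.1351953  174.77314209 127.        ]
top 0.58 549 [598.99273216 191.07841567] 26.96356124644199
```

```bash
cat >> h.py <<'E'
YAW=np.radians(33.3); BX=np.array([np.cos(YAW),np.sin(YAW),0]); BY=np.array([-np.sin(YAW),np.cos(YAW),0])
H0=np.array([583.3,168.0,0])
def st(msg=""):
    s=robot.observe(); print(msg,"t%.1f"%s["t"],"p",np.round(s["tcp_pos"],1),"F",np.round(s["contact_force"],1),"w%.3f"%s["grip_width"],"gf%.1f"%s["grip_force"]); return s
E
python3 - <<'E'
from h import *
r=down(YAW)
robot.movep(H0+[0,0,200],r); grip(.27,30)
robot.servo_line(H0+[0,0,53],feed=120); st("at"); grip(0,30); s=st("closed")
p0=np.array(s["tcp_pos"])
robot.servo_line(p0-BX*128,feed=70); st()
for k in range(1,12):
    robot.servo_line(p0-BX*(128+1.5*k),feed=15); s=st(k)
    if np.hypot(*s["contact_force"][:2])>12: break
E
```

```text
at t8.0 p [583.9 168.2  53.8] F [-0.6  0.  -1.2] w0.275 gf0.0
closed t8.4 p [584.2 168.5  53.7] F [1.6 0.8 1.4] w0.099 gf30.0
 t10.4 p [474.5 100.5  53.6] F [-4.5  8.   7.8] w0.097 gf30.0
1 t10.6 p [473.2  99.7  53.6] F [-3.7  8.4  7.5] w0.097 gf30.0
2 t10.9 p [472.   98.9  53.6] F [-4.6  8.7  7.2] w0.099 gf30.0
3 t11.1 p [470.7  98.1  53.6] F [-3.6  8.1  7.7] w0.099 gf30.0
4 t11.4 p [469.4  97.3  53.6] F [-2.8  8.6  6.9] w0.098 gf30.0
5 t11.6 p [468.2  96.5  53.6] F [-3.6  9.3  7.6] w0.099 gf30.0
6 t11.9 p [468.   96.4  53.6] F [-1.5 11.1  4.3] w0.095 gf30.0
7 t12.1 p [468.   96.4  53.7] F [ 2.4 12.9 -0.6] w0.093 gf30.0
```

The drawer is out at its stop. The pull shows a true yaw of about 31.8°. I'll release, then look at the seats and the mat from above.

```bash
sed -i 's/33\.3)/31.8)/' h.py
python3 - <<'E'
from h import *
grip(.27,30); s=st("rel"); p=np.array(s["tcp_pos"]); robot.servo_line(p+[0,0,150],feed=250); grip(1.0)
S1=np.array([563,155,0]); r=down(YAW+np.pi/2)
c=S1+np.array([0,0,330])
for a in (YAW+np.pi/2,YAW-np.pi/2): print(a, kin.ik(c,down(a)))
# camera offset +65 tool x ; tool y at angle a -> x=y×z
a=YAW+np.pi/2
R=Ro.from_rotvec(down(a)).as_matrix(); c=S1-R[:,0]*64; c[2]=330
print(c,kin.ik(c,down(a)))
robot.movep(c,down(a)); im=snap("wrist","w3.png"); 
for n in "empty_capsule seat0_floor seat1_floor seat2_floor drawer_handle capsule_green".split(): print(n,[(p,b.tolist()) for p,b in find(n,"wrist")])
st()
E
```

```text
rel t12.6 p [467.7  91.6  53.4] F [0.  0.9 0.7] w0.268 gf0.0
2.1258110289290935 [-0.4292923   0.25809626  0.12759475  1.63710847 -0.03424802  1.24857139
  1.83078014]
-1.0157816246606997 [-0.74271612  0.27008344  0.51964199  1.65743734 -0.14001134  1.25126787
 -1.21037949]
[617.39313235 188.72517091 330.        ] [-0.42664061  0.37257079  0.10699516  1.48171602 -0.04047498  1.28946472
  1.8101184 ]
empty_capsule [(0.67, [561.3, 158.4, 29.2]), (0.41, [293.7, 295.5, 4.7])]
seat0_floor [(0.9, [596.9, 107.3, 30.3]), (0.61, [501.2, 359.1, 2.1])]
seat1_floor []
seat2_floor [(0.79, [528.8, 208.4, 31.3]), (0.51, [507.7, 358.0, 54.3])]
drawer_handle [(0.85, [466.4, 95.9, 73.7]), (0.68, [366.2, 321.2, 49.2])]
capsule_green [(0.67, [503.4, 357.1, 4.3])]
 t16.0 p [617.2 188.6 330. ] F [-0.9 -0.4  0.8] w1.000 gf0.0
```

View pics/w3.png

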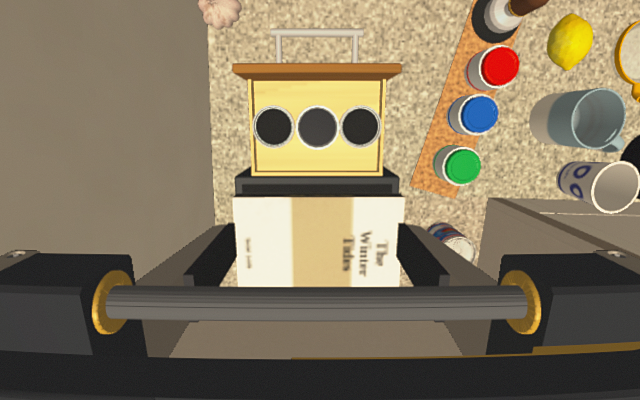

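The view shows the drawer open and square, with dishes at (273,126) and (360,126), the empty at (317,126), and lids at red (499,66), blue (478,114) and green (462,166). I'll compute exact centres from colour blobs.

```bash
cat >> h.py <<'E'
HUE={"red":(0,8),"green":(50,85),"blue":(95,125)}
def lid(c,im,col,near,z=65,rad=60):
    "centre of the coloured lid disc nearest a guess: largest blob, min enclosing ellipse -> plane z"
    hsv=cv2.cvtColor(im,cv2.COLOR_RGB2HSV); lo,hi=HUE[col]; h=hsv[...,0].astype(int)
    m=((h>=lo)&(h<=hi)|((col=="red")&(h>=172)))&(hsv[...,1]>120)&(hsv[...,2]>60)
    n,l,s,ce=cv2.connectedComponentsWithStats(m.astype(np.uint8)); out=[]
    for k in range(1,n):
        if s[k,4]<150: continue
        p=ray(c,ce[k],z)
        if np.hypot(*(p[:2]-near[:2]))>rad: continue
        cs=max(cv2.findContours((l==k).astype(np.uint8),cv2.RETR_EXTERNAL,cv2.CHAIN_APPROX_NONE)[0],key=len)
        e=cv2.fitEllipse(cs); out.append((s[k,4],ray(c,e[0],z)[:2].round(1),ce[k].round(1),np.round(e[1],1)))
    return sorted(out,key=lambda o:-o[0])[0] if out else None
E
python3 - <<'E'
from h import *
im=snap("wrist"); g={"red":(365,323),"blue":(433,337),"green":(503,360)}
top=snap("top")
for k in g: print(k,lid("wrist",im,k,np.array(g[k])),lid("top",top,k,np.array(g[k])))
gray=cv2.cvtColor(im,cv2.COLOR_RGB2GRAY)
cs=cv2.HoughCircles(cv2.GaussianBlur(gray[90:160,240:400],(3,3),0),cv2.HOUGH_GRADIENT,1.2,30,param1=120,param2=15,minRadius=16,maxRadius=26)
for x,y,r in cs[0]:
    print((x+240).round(1),(y+90).round(1),r.round(1),[ray("wrist",(x+240,y+90),z).round(1).tolist() for z in(39.5,87)])
cv2.imwrite("pics/w3c.png",cv2.resize(im[90:160,240:400,::-1],None,fx=5,fy=5,interpolation=cv2.INTER_NEAREST))
E
```

```text
red (np.int32(1165), array([370.9, 319.1]), array([499.7,  65.6]), array([35.1, 40.3])) (np.int32(262), array([371.1, 321.4]), array([316.5, 252.6]), array([17.3, 17.5]))
blue (np.int32(1019), array([435. , 333.5]), array([479.1, 113.9]), array([33.4, 36.9])) (np.int32(240), array([435.7, 335.6]), array([311., 227.]), array([16.5, 16.7]))
green (np.int32(923), array([503.4, 356.9]), array([462.3, 165.9]), array([32.2, 34.6])) None
317.4 126.6 19.8 [[565.1, 158.4, 39.5], [564.6, 157.9, 87.0]]
360.6 125.4 17.2 [[531.4, 209.5, 39.5], [534.4, 203.7, 87.0]]
273.0 126.6 18.6 [[598.2, 104.8, 39.5], [594.3, 109.8, 87.0]]
```

View pics/w3c.png

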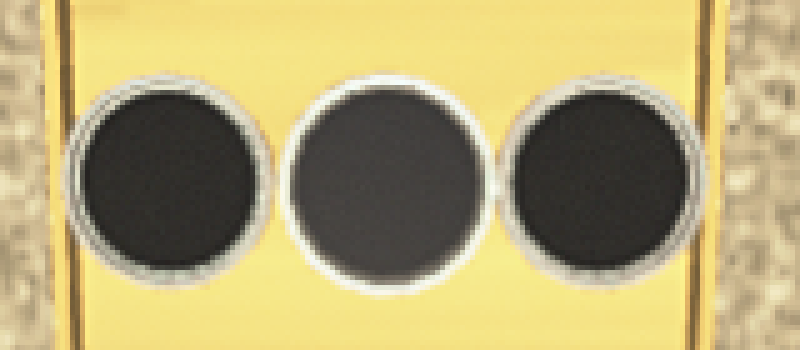

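```bash
cat >> h.py <<'E'
YAW=np.radians(32.3); BX=np.array([np.cos(YAW),np.sin(YAW),0]); BY=np.array([-np.sin(YAW),np.cos(YAW),0])
MA=np.radians(16.9+90)
S1=np.array([564.6,157.7,0]); SEAT=[S1-62*BY,S1,S1+62*BY]
def xy(p,z): return np.array([p[0],p[1],z],float)
def look(p,a,z=200,name=None):
    R=Ro.from_rotvec(down(a)).as_matrix(); robot.movep(xy(np.array(p[:2])-65*R[:2,0],z),down(a)); robot.hold(.15); return snap("wrist",name)
def pick_mat(col,g,a=MA,base=3):
    im=look(g,a); L=lid("wrist",im,col,np.array(g),z=base+62); print(col,L); p=L[1]
    grip(1.0); robot.servo_line(xy(p,120),feed=250); robot.servo_line(xy(p,base+17),feed=150); grip(0,40); s=st("gripped")
    robot.servo_line(xy(p,130),feed=200); st("lifted"); return p
def place(p,z,a,h=130,op=1.0,up=130):
    robot.movep(xy(p,h),down(a)); robot.servo_line(xy(p,z),feed=90); s=st("down"); grip(op,40); robot.servo_line(xy(p,up),feed=220); return s
E
python3 - <<'E'
from h import *
p=pick_mat("red",(370,320)); np.save("redspot.npy",p)
place((375,228),17.5,MA)
# empty
grip(.76); e=S1
robot.movep(xy(e,190),down(YAW)); robot.servo_line(xy(e,51),feed=120); st("e"); grip(0,40); st("grip e")
robot.servo_line(xy(e,140),feed=120); st("lift e")
place(p,20.5,MA,h=140); snap("top","t2.png")
im=look(p,MA,name="w4.png"); st(); print(find("empty_capsule","wrist"))
E
```

```text
red (np.int32(2070), array([367.9, 321.1]), array([319.3, 120.5]), array([49.6, 51.3]))
gripped t19.6 p [367.9 321.3  20.2] F [-0.7 -0.3  2.9] w0.602 gf40.0
lifted t20.3 p [367.3 320.5 129.1] F [ 0.1 -0.9 -2.5] w0.606 gf40.0
down t22.1 p [375.3 228.3  17.8] F [-0.3  0.2 -0.8] w0.601 gf40.0
e t26.2 p [565.2 157.8  51.8] F [ 0.5  1.2 -0.4] w0.760 gf0.0
grip e t26.5 p [565.3 158.   51.7] F [1.5 0.9 2.9] w0.604 gf40.0
lift e t27.4 p [563.8 157.6 139.2] F [-0.2  0.3 -1.2] w0.602 gf40.0
down t29.9 p [367.5 320.7  21.7] F [-4.2 -3.  14. ] w0.601 gf40.0
 t31.9 p [428.5 339.3 198.2] F [-1.  -0.5 -0.2] w1.001 gf0.0
[(0.85, array([367.5, 324.2,  -0.7]))]
```

View pics/w4.png

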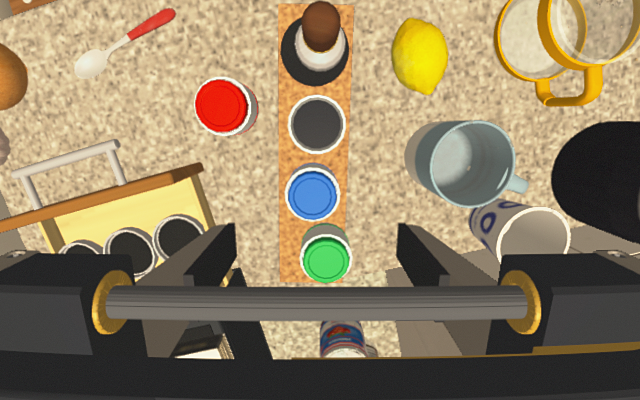

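The empty stands on the mat at (317,124) and red is aside at (221,106). Next I'll measure the three empty dishes.

```bash
cat >> h.py <<'E'
def dishes(im):
    g=cv2.cvtColor(im,cv2.COLOR_RGB2GRAY); n,l,s,ce=cv2.connectedComponentsWithStats((g<75).astype(np.uint8)); out=[]
    for k in range(1,n):
        if not 300<s[k,4]<4000: continue
        p=ray("wrist",ce[k],33)
        if np.hypot(*(p-S1)[:2])>110 : continue
        cs=max(cv2.findContours((l==k).astype(np.uint8),cv2.RETR_EXTERNAL,cv2.CHAIN_APPROX_NONE)[0],key=len)
        e=cv2.fitEllipse(cs)
        if e[1][0]/e[1][1]<.8: continue
        out.append((ray("wrist",e[0],33).round(1),np.round(e[0],1),np.round(e[1],1)))
    return out
E
python3 - <<'E'
from h import *
im=look(S1+20*BX,YAW+np.pi/2,z=230,name="w5.png")
for d in dishes(im): print(d)
for i in range(3): print(i,find(f"seat{i}_floor","wrist",3),SEAT[i])
st()
E
```

```text
(array([597.6, 103.6,  33. ]), array([257.4, 104.3]), array([43.6, 45.9]))
(array([564.8, 156.2,  33. ]), array([313.1, 104.6]), array([44.2, 45.4]))
(array([532.2, 209.1,  33. ]), array([368.7, 105.5]), array([43.8, 45.6]))
0 [(0.65, array([596.3, 102.7,  30.5]))] [597.72984566 105.29376634   0.        ]
1 [(0.79, array([565.1, 153.4,  34.4]))] [564.6 157.7   0. ]
2 [(0.86, array([531.1, 208.9,  30.7]))] [531.47015434 210.10623366   0.        ]
 t33.3 p [636.  204.  230.1] F [ 0.   0.8 -0.1] w1.000 gf0.0
```

```bash
cat >> h.py <<'E'
YAW=np.radians(31.9); BX=np.array([np.cos(YAW),np.sin(YAW),0]); BY=np.array([-np.sin(YAW),np.cos(YAW),0])
S1=np.array([564.7,156.6,0]); SEAT=[S1-62*BY,S1,S1+62*BY]
def seat(i):
    robot.movep(xy(SEAT[i],150),down(YAW)); robot.servo_line(xy(SEAT[i],60),feed=120); st("above"); robot.servo_line(xy(SEAT[i],50),feed=40); st("in"); grip(.78,40); st("rel"); robot.servo_line(xy(SEAT[i],190),feed=220)
E
python3 - <<'E'
from h import *
p=pick_mat("red",(375,228),a=YAW,base=0)
seat(0); im=look(S1+20*BX,YAW+np.pi/2,z=230,name="w6.png"); L=lid("wrist",im,"red",SEAT[0],z=95); print(L,SEAT[0]); print(find("capsule_red","wrist"),find("lid_red","wrist"))
E
```

```text
red (np.int32(2036), array([375.9, 228.2]), array([318.3, 121.9]), array([49.4, 50.6]))
gripped t37.2 p [376.3 228.5  17.3] F [0.2 0.4 3.2] w0.605 gf40.0
lifted t38.0 p [375.  227.8 129.2] F [ 0.4 -0.1 -1.2] w0.604 gf40.0
above t39.9 p [598.  104.1  60.7] F [ 0.3  0.3 -1.6] w0.601 gf40.0
in t40.2 p [597.9 104.1  50.3] F [1.7 0.8 0.3] w0.603 gf40.0
rel t40.7 p [597.4 103.9  50. ] F [-0.2 -0.2  0.3] w0.779 gf0.0
(np.int32(2157), array([596.2, 103.5]), array([249.7, 101.1]), array([50.2, 52.9])) [597.46317675 103.96375537   0.        ]
[(0.73, array([594.1, 104.4,  34.7]))] [(0.71, array([597.4, 105.8,  83.6]))]
```

View pics/w6.png

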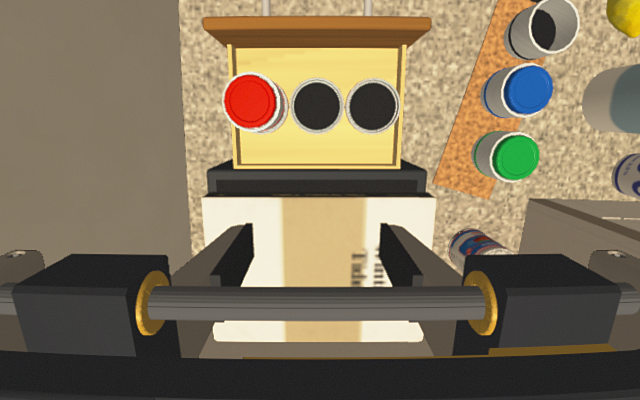

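Red is seated at (250,101) and looks upright. Blue and green are next.

Run:
```python
from h import *
pick_mat("blue",(434,335)); seat(1)
grip(1.0); pick_mat("green",(502,357)); seat(2)
im=look(S1+20*BX,YAW+np.pi/2,z=230,name="w7.png")
for i,c in enumerate(("red","blue","green")): print(lid("wrist",im,c,SEAT[i],z=95),SEAT[i])
im=snap("side","s7.png"); st()
print(find("tamper","side"),find("tamper","top"))
```

```text
blue (np.int32(2027), array([432.8, 335.6]), array([319.6, 121.4]), array([49.3, 50.6]))
gripped t46.5 p [432.9 335.8  20.3] F [ 0.3 -0.6  3.2] w0.602 gf40.0
lifted t47.2 p [432.1 335.  129. ] F [-0.5 -0.6 -2. ] w0.602 gf40.0
above t49.0 p [565.3 156.9  60.6] F [ 0.1 -0.1 -1.3] w0.602 gf40.0
in t49.4 p [565.2 157.3  50.3] F [ 1.9  2.  -0.3] w0.605 gf40.0
rel t49.8 p [564.6 156.3  49.9] F [-0.5  0.   0.7] w0.779 gf0.0
green (np.int32(2030), array([495.4, 369.5]), array([333.2, 120.8]), array([49.4, 50.6]))
gripped t54.4 p [495.5 369.6  20.3] F [-1.3 -0.5  2.6] w0.599 gf40.0
lifted t55.1 p [494.6 368.9 128.9] F [-0.2 -0.  -1. ] w0.602 gf40.0
above t56.9 p [532.5 209.5  60.5] F [ 0.4  0.2 -0.6] w0.603 gf40.0
in t57.3 p [532.4 209.9  50.3] F [ 1.2  2.1 -0.8] w0.603 gf40.0
rel t57.7 p [531.8 209.1  49.9] F [ 0.4 -0.7  0.7] w0.786 gf0.0
(np.int32(2154), array([596.2, 103.4]), array([248.9, 100.7]), array([50.1, 53. ])) [597.46317675 103.96375537   0.        ]
(np.int32(2109), array([564.8, 154.2]), array([313.5, 100.7]), array([50.1, 51.7])) [564.7 156.6   0. ]
(np.int32(2103), array([532.5, 206.5]), array([380., 101.]), array([49.6, 52.1])) [531.93682325 209.23624463   0.        ]
 t60.1 p [636.6 201.8 229.9] F [-0.   0.5  0.6] w0.780 gf0.0
[(0.56, array([289.4, 301. ,   2.5]))] []
```

View pics/w7.png

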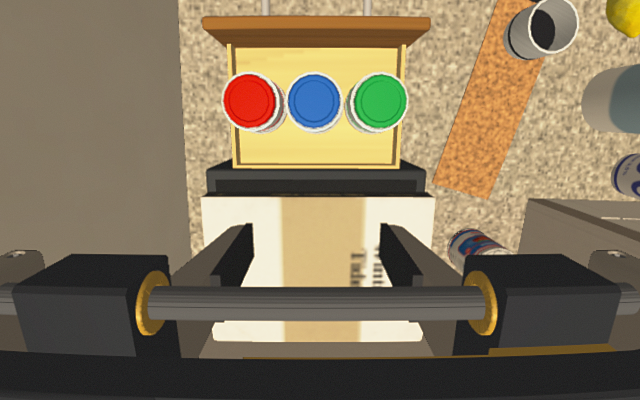

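All three are seated upright at (249,101), (313,101) and (380,101). Green had been knocked aside, and the look before grasping caught it. Now I'll pick up the tamper.

Run:
```python
from h import *
for z in (52,250): print([None if (q:=kin.ik([289,299,z],down(a))) is None else np.round(q,2) for a in (MA,MA-.5,MA-np.pi/2-.3)])
im=look((289,298),MA,z=230,name="w8.png"); st()
print(find("tamper","wrist"),find("tamper_pad","wrist"),pix("wrist",[289,298,98]))
hsv=cv2.cvtColor(im,cv2.COLOR_RGB2HSV)
u,v=pix("wrist",[289,298,98]).astype(int); print(hsv[v-3:v+4:3,u-3:u+4:3].tolist())
for n in("tamper","tamper_pad"):
  for d in viewer.silhouettes(n,"wrist")[:2]:
    vv,uu=np.nonzero(d["mask"]); print(n,d["confidence"],len(uu),uu.min(),uu.max(),vv.min(),vv.max())
```

```text
[array([-0.9 ,  0.36,  0.02,  2.27, -0.02,  0.51,  1.  ]), array([-0.98,  0.36,  0.11,  2.28, -0.08,  0.51,  0.56]), array([-1.21,  0.37,  0.38,  2.29, -0.28,  0.52, -0.62])]
[array([-0.88,  0.02, -0.  ,  2.1 ,  0.  ,  1.02,  0.98]), array([-0.95,  0.02,  0.06,  2.1 , -0.  ,  1.02,  0.48]), array([-1.12,  0.01,  0.24,  2.11, -0.  ,  1.02, -0.88])]
 t61.6 p [352.2 316.6 229.8] F [-0.5 -0.2 -0.8] w0.777 gf0.0
[(0.58, array([285.6, 296.3,  12.2]))] [(0.77, array([288. , 297.2,   4.2]))] [317.12402767 123.26909162]
[[[12, 165, 124], [12, 166, 126], [12, 163, 125]], [[12, 161, 122], [12, 158, 121], [13, 166, 121]], [[12, 159, 120], [13, 170, 120], [13, 161, 122]]]
tamper 0.75 1511 297 339 98 142
tamper_pad 0.72 1368 284 343 94 154
```

View pics/w8.png

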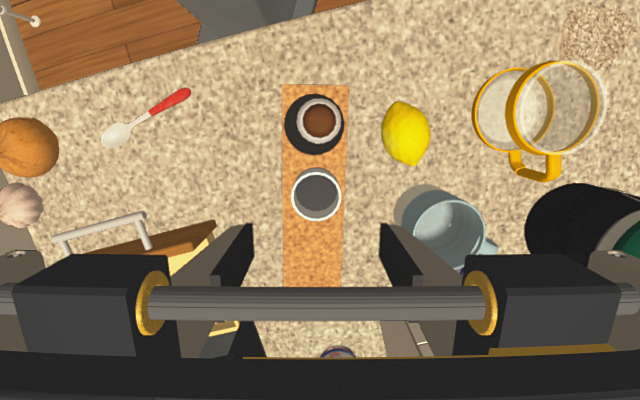

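The tamper's handle is at (319,121), slightly off the pad centre at about (313.5,124).

```bash
cat >> h.py <<'E'
def ell(c,m,z):
    cs=max(cv2.findContours(m.astype(np.uint8),cv2.RETR_EXTERNAL,cv2.CHAIN_APPROX_NONE)[0],key=len)
    e=cv2.fitEllipse(cv2.convexHull(cs)); return ray(c,e[0],z)[:2].round(1),np.round(e[0],1),np.round(e[1],1)
def win(m,u0,u1,v0,v1):
    o=np.zeros_like(m); o[v0:v1,u0:u1]=m[v0:v1,u0:u1]; return o
E
python3 - <<'E'
from h import *
im=snap("wrist"); g=cv2.cvtColor(im,cv2.COLOR_RGB2HSV)
h=win((g[...,1]>120)&(g[...,2]<150)&(g[...,0]<20),300,338,100,142); H=ell("wrist",h,97); print("handle",H)
for d in viewer.silhouettes("tamper","wrist")[:1]: print("foot",ell("wrist",d["mask"],24))
dark=win(g[...,2]<70,280,348,88,160); P=ell("wrist",dark,5); print("pad",P)
p=H[0]; grip(1.0); robot.servo_line(xy(p,150),feed=200); robot.servo_line(xy(p,52),feed=100); st("t"); grip(0,60); st("gr"); robot.servo_line(xy(p,60),feed=60); st("lift"); robot.servo_line(xy(p,180),feed=150); st()
im=look((289,298),MA,z=260,name="w9.png"); g=cv2.cvtColor(im,cv2.COLOR_RGB2HSV); u,v=pix("wrist",[288,297,5]).astype(int)
dark=win(g[...,2]<70,u-38,u+38,v-38,v+38); print("pad",ell("wrist",dark,5)); st()
E
```

```text
handle (array([286.3, 298.8]), array([318.6, 121.1]), array([31.4, 32.2]))
foot (array([286.1, 299.1]), array([318.4, 121.2]), array([43.7, 44.6]))
pad (array([291.6, 294.8]), array([313.5, 124.6]), array([58.4, 59.6]))
t t64.2 p [286.6 299.2  52.4] F [ 0.4 -0.2  0.3] w0.997 gf0.0
gr t65.1 p [286.3 298.9  52. ] F [-0.2  0.  -1.2] w0.350 gf60.0
lift t65.4 p [286.4 298.8  60.3] F [-0.  -0.3 -3.8] w0.350 gf60.0
 t66.3 p [285.8 298.2 179.2] F [ 0.1  0.3 -3.7] w0.352 gf60.0
pad (array([292.1, 294.9]), array([314.1, 126.8]), array([54. , 55.3]))
 t67.0 p [349.7 316.2 258.4] F [-0.5 -0.1 -2.9] w0.349 gf60.0
```

View pics/w9.png

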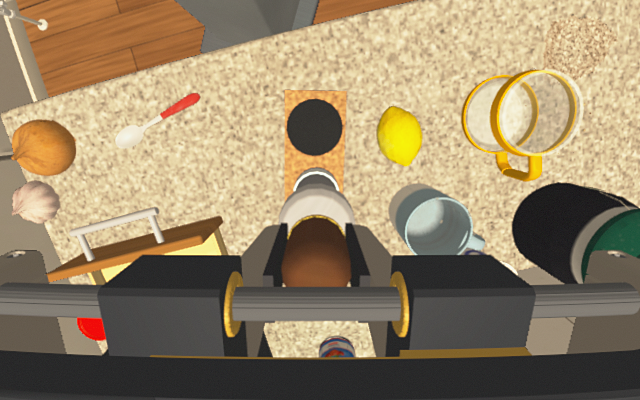

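The tamper is held upright and the pad's true centre is (292,295). Now I'll press the lids with force feedback, starting with red.

```bash
cat >> h.py <<'E'
def press(i,col):
    im=look(SEAT[i],YAW,z=235); L=lid("wrist",im,col,SEAT[i],z=95,rad=25); print(col,L,SEAT[i][:2].round(1))
    p=(L[1]+SEAT[i][:2])/2 if L is not None and np.hypot(*(L[1]-SEAT[i][:2]))<4 else None
    if p is None: print("ABORT"); return
    robot.servo_line(xy(p,190),feed=200); robot.servo_line(xy(p,147),feed=100); f0=st("near")["contact_force"][2]
    z=145.; log=[]
    while z>120:
        robot.servo_line(xy(p,z),feed=25); s=robot.observe(); f=s["contact_force"][2]-f0; log.append((round(s["tcp_pos"][2],1),round(f,1)))
        if f>27: break
        z-=1.0
    robot.hold(.3); s=st("end"); print(log, "wt",np.round(s["wrist_torque"],2))
    robot.servo_line(xy(p,150),feed=40); robot.servo_line(xy(p,235),feed=200); st("up")
E
python3 - <<'E'
from h import *
press(0,"red")
E
```

```text
red (np.int32(1999), array([596.5, 102.8]), array([315.8, 124.1]), array([48.9, 50.3])) [597.5 104. ]
near t69.8 p [597.5 102.8 147.2] F [-0.4 -0.1 -2.7] w0.353 gf60.0
end t76.4 p [600.4 104.8 125.3] F [-2.4  0.3 23.4] w0.352 gf60.0
[(np.float64(145.5), np.float64(0.3)), (np.float64(144.1), np.float64(-0.4)), (np.float64(142.9), np.float64(-0.4)), (np.float64(142.0), np.float64(0.4)), (np.float64(141.3), np.float64(3.0)), (np.float64(140.1), np.float64(3.6)), (np.float64(139.1), np.float64(4.6)), (np.float64(138.1), np.float64(4.8)), (np.float64(137.1), np.float64(5.0)), (np.float64(136.0), np.float64(6.3)), (np.float64(135.1), np.float64(6.4)), (np.float64(134.0), np.float64(6.9)), (np.float64(133.1), np.float64(7.2)), (np.float64(132.1), np.float64(7.3)), (np.float64(131.4), np.float64(10.2)), (np.float64(130.8), np.float64(11.8)), (np.float64(130.0), np.float64(13.6)), (np.float64(129.1), np.float64(12.1)), (np.float64(128.2), np.float64(12.5)), (np.float64(127.2), np.float64(13.3)), (np.float64(126.2), np.float64(13.2)), (np.float64(125.6), np.float64(14.6)), (np.float64(125.5), np.float64(17.8)), (np.float64(125.4), np.float64(23.0)), (np.float64(125.3), np.float64(26.8))] wt [ 0.22  0.75 -0.03]
up t77.8 p [596.2 103.4 234.1] F [-0.2 -0.2 -4. ] w0.351 gf60.0
```

Red went home with a 16 mm stroke. Now blue and green.

Run:
```python
from h import *
press(1,"blue"); press(2,"green")
im=look(S1+20*BX,YAW+np.pi/2,z=260,name="w10.png"); snap("side","s10.png")
for i,c in enumerate(("red","blue","green")): print(lid("wrist",im,c,SEAT[i],z=89),SEAT[i][:2])
```

```text
blue (np.int32(1962), array([567.1, 156.2]), array([320. , 123.6]), array([48.5, 49.7])) [564.7 156.6]
near t79.4 p [566.5 155.9 147.3] F [-0.3 -0.4 -2.7] w0.350 gf60.0
end t85.9 p [569.5 158.  125.3] F [-2.5  0.5 23.9] w0.353 gf60.0
[(np.float64(145.5), np.float64(0.8)), (np.float64(144.0), np.float64(0.2)), (np.float64(142.9), np.float64(0.7)), (np.float64(142.0), np.float64(-0.0)), (np.float64(141.3), np.float64(2.5)), (np.float64(140.1), np.float64(4.1)), (np.float64(139.1), np.float64(5.4)), (np.float64(138.0), np.float64(4.6)), (np.float64(137.0), np.float64(5.3)), (np.float64(136.0), np.float64(6.5)), (np.float64(135.1), np.float64(6.3)), (np.float64(134.0), np.float64(7.5)), (np.float64(133.0), np.float64(7.7)), (np.float64(132.1), np.float64(6.8)), (np.float64(131.5), np.float64(9.7)), (np.float64(130.8), np.float64(11.7)), (np.float64(130.0), np.float64(11.7)), (np.float64(129.1), np.float64(12.6)), (np.float64(128.1), np.float64(12.5)), (np.float64(127.1), np.float64(12.5)), (np.float64(126.2), np.float64(12.5)), (np.float64(125.6), np.float64(15.4)), (np.float64(125.5), np.float64(18.2)), (np.float64(125.4), np.float64(22.0)), (np.float64(125.3), np.float64(26.9))] wt [ 0.15  0.61 -0.01]
up t87.4 p [565.2 156.3 234.1] F [-1.1 -0.  -2.9] w0.351 gf60.0
green (np.int32(1966), array([536.4, 210.4]), array([322.7, 123.4]), array([48.6, 49.7])) [531.9 209.2]
ABORT
(np.int32(1705), array([600.6, 105.8]), array([256.3, 107.9]), array([44.8, 46.6])) [597.46317675 103.96375537]
(np.int32(1647), array([569. , 157.2]), array([314.3, 108.1]), array([44.4, 45.5])) [564.7 156.6]
(np.int32(1717), array([536.1, 210.1]), array([374.4, 108.2]), array([45. , 46.8])) [531.93682325 209.23624463]
```

View pics/w10.png

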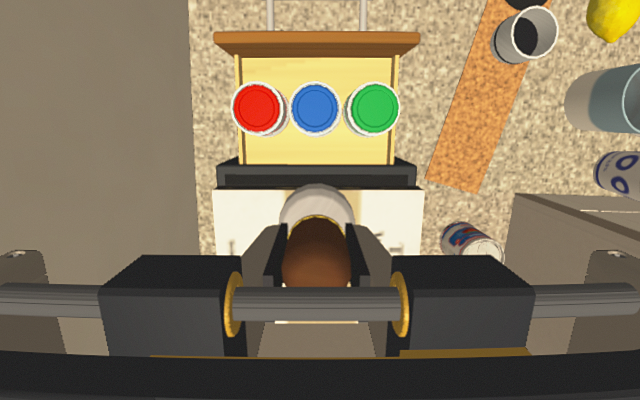

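All three look upright. The presses have dragged the drawer about 4 mm inwards, so I'll shift the green target to match the picture.

Run:
```python
from h import *
import h
h.SEAT[2]=np.array([536,210.2,0])
press(2,"green")
im=look(S1+22*BX,YAW+np.pi/2,z=260,name="w11.png"); 
for i,c in enumerate(("red","blue","green")): print(lid("wrist",im,c,SEAT[i],z=89),SEAT[i][:2])
print(find("drawer_handle","wrist"))
im=snap("side"); cv2.imwrite("pics/s11.png",cv2.resize(im[150:300,180:480,::-1],None,fx=2.6,fy=2.6))
```

```text
green (np.int32(1955), array([536.2, 210.3]), array([317.9, 121.9]), array([48.3, 49.7])) [536.  210.2]
near t92.0 p [536.7 209.9 147.3] F [-0.2  0.4 -2.7] w0.347 gf60.0
end t98.5 p [539.8 212.1 125.2] F [-1.6  0.1 24.4] w0.349 gf60.0
[(np.float64(145.5), np.float64(0.1)), (np.float64(144.1), np.float64(-0.0)), (np.float64(142.9), np.float64(-0.7)), (np.float64(142.0), np.float64(0.1)), (np.float64(141.3), np.float64(3.9)), (np.float64(140.1), np.float64(3.6)), (np.float64(139.0), np.float64(4.5)), (np.float64(138.0), np.float64(4.9)), (np.float64(137.0), np.float64(6.1)), (np.float64(136.0), np.float64(5.5)), (np.float64(135.1), np.float64(6.4)), (np.float64(134.0), np.float64(8.0)), (np.float64(133.0), np.float64(8.6)), (np.float64(132.1), np.float64(7.8)), (np.float64(131.4), np.float64(10.3)), (np.float64(130.8), np.float64(11.8)), (np.float64(130.0), np.float64(12.1)), (np.float64(129.1), np.float64(12.2)), (np.float64(128.1), np.float64(11.7)), (np.float64(127.1), np.float64(12.3)), (np.float64(126.1), np.float64(12.9)), (np.float64(125.6), np.float64(13.9)), (np.float64(125.5), np.float64(18.4)), (np.float64(125.4), np.float64(21.5)), (np.float64(125.3), np.float64(26.3))] wt [-0.01  0.52  0.  ]
up t100.0 p [535.4 210.1 234.1] F [ 0.1 -0.7 -2.8] w0.352 gf60.0
(np.int32(1695), array([602.9, 107. ]), array([255.8, 108.4]), array([44.6, 46.5])) [597.46317675 103.96375537]
(np.int32(1648), array([571.2, 158.4]), array([314. , 108.6]), array([44.3, 45.5])) [564.7 156.6]
(np.int32(1650), array([538.6, 211. ]), array([373.6, 108.7]), array([44.1, 45.8])) [536.  210.2]
[]
```

View pics/s11.png

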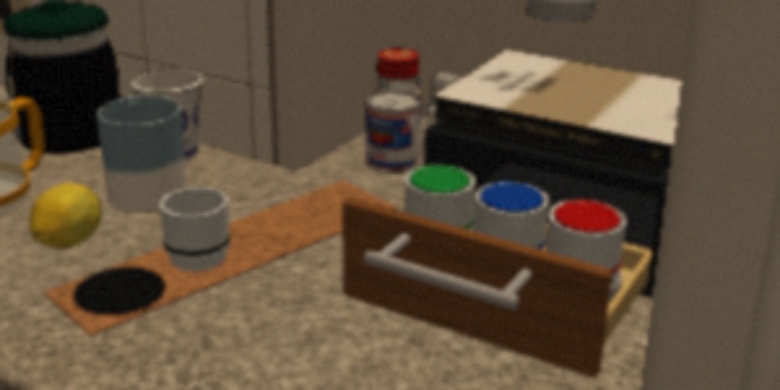

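All three lids are flush and upright in the drawer. I'll return the tamper to its pad.

Run:
```python
from h import *
P=(292.0,294.9)
robot.movep(xy(P,200),down(MA)); robot.servo_line(xy(P,60),feed=120); st("above")
z=56.
while z>50:
    robot.servo_line(xy(P,z),feed=20); s=robot.observe()
    if s["contact_force"][2]>-0.3: break
    z-=1
st("touch %g"%z); grip(1.0); robot.servo_line(xy(P,190),feed=180)
im=look(P,MA,z=230,name="w12.png"); g=cv2.cvtColor(im,cv2.COLOR_RGB2HSV); u,v=pix("wrist",[*P,5]).astype(int)
print("pad",ell("wrist",win(g[...,2]<70,u-38,u+38,v-38,v+38),5))
d=viewer.silhouettes("tamper","wrist")
if d: print("foot",d[0]["confidence"],ell("wrist",d[0]["mask"],24))
print(find("empty_capsule","wrist"))
cv2.imwrite("pics/w12c.png",cv2.resize(im[60:240,230:410,::-1],None,fx=3,fy=3))
```

```text
above t104.3 p [292.4 295.3  60.5] F [-0.2 -0.2 -2.8] w0.350 gf60.0
touch 51 t106.0 p [292.1 295.   51.9] F [-2.4 -1.9 10.7] w0.349 gf60.0
pad (array([292. , 294.8]), array([316.9, 125.1]), array([58.5, 60.1]))
foot 0.82 (array([292.8, 295.6]), array([317.2, 125.8]), array([43.5, 45.9]))
[(0.78, array([363.1, 321.8,   0.9])), (0.59, array([294.7, 291. ,   6.6]))]
```

View pics/w12c.png

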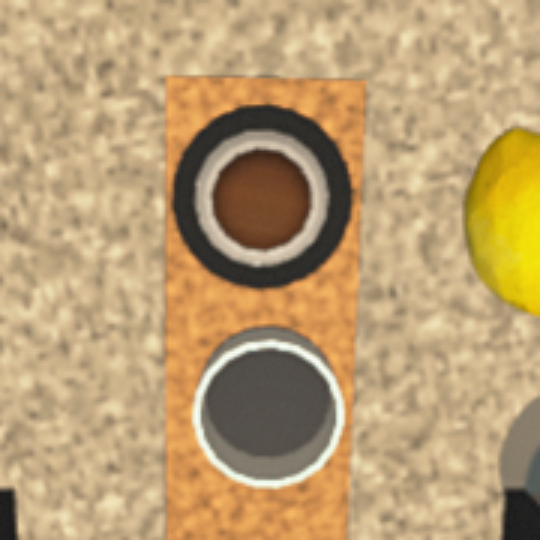

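The tamper is centred on its pad. Now I'll shut the drawer.

Run:
```python
from h import *
Y=np.radians(31.8); B=np.array([np.cos(Y),np.sin(Y),0])
im=look((471,99),YAW,z=230); print(find("drawer_handle","wrist"))
p=np.array([471.5,98.5,0]); robot.movep(xy(p,190),down(Y)); grip(.3,20); robot.servo_line(xy(p,53),feed=120); st("at"); grip(0,20); s=st("pinch")
q=np.array([*s["tcp_pos"][:2],53.]); robot.servo_line(q+B*124,feed=60); st("in")
for k in range(1,20):
    robot.servo_line(q+B*(124+1.2*k),feed=15); s=robot.observe(); f=np.dot(s["contact_force"],B)
    print(k,np.round(np.dot(np.array(s["tcp_pos"])-q,B),1),round(f,1))
    if f<-14: break
st("end")
```

```text
[(0.62, array([473.4, 101.2,  72.5])), (0.31, array([570.2, 156.8,  77.1]))]
at t112.7 p [472.   98.6  53.6] F [-1.   0.4  0.7] w0.300 gf0.0
pinch t113.1 p [472.4  99.   53.6] F [0.9 1.4 2.5] w0.101 gf20.0
in t115.4 p [577.5 164.   53.6] F [-1.4 -0.5  6.7] w0.101 gf20.0
1 124.7 -1.2
2 125.9 -2.0
3 127.1 -1.4
4 128.3 -1.7
5 129.5 -0.6
6 130.7 -1.8
7 131.9 -0.7
8 132.9 -2.2
9 132.9 -4.8
10 132.9 -8.0
11 132.9 -10.1
12 132.9 -13.6
13 132.9 -17.1
end t118.6 p [585.4 169.   53.4] F [-15.8  -7.1  21.5] w0.103 gf20.0
```

Run:
```python
from h import *
grip(.27,20); s=st("rel"); p=np.array(s["tcp_pos"]); robot.servo_line(p+[0,0,150],feed=150)
robot.movep(xy((470,200),330),down(YAW)); st()
im=look(S1,YAW+np.pi/2,z=300); print(find("drawer_handle","wrist"))
a=snap("side"); b=im
cv2.imwrite("pics/fin.png",np.vstack([cv2.resize(a[150:300,180:480],(600,300)),cv2.resize(b[:250,100:600],(600,300))])[:,:,::-1])
```

```text
rel t119.0 p [591.  172.7  52.7] F [ 0.4 -0.7  0.1] w0.268 gf0.0
 t120.9 p [470.2 199.7 329. ] F [-0.8  0.4 -0.2] w0.270 gf0.0
[(0.8, array([582.5, 169. ,  74.9]))]
```

View pics/fin.png

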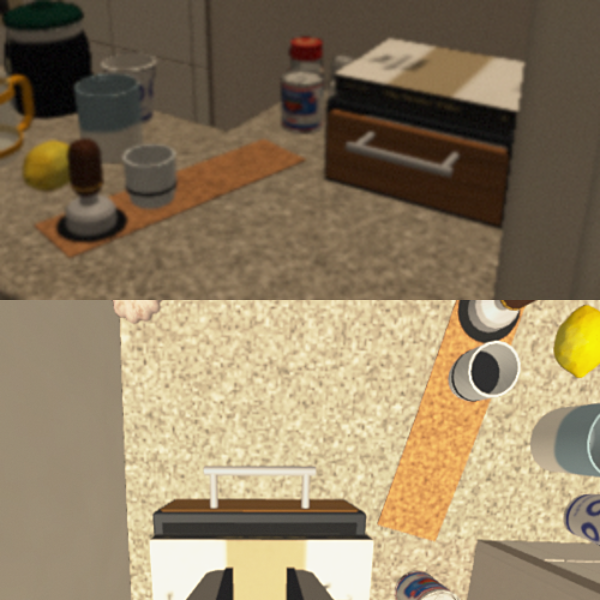

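The picture shows the drawer shut, the tamper centred on its pad, the empty standing on the mat, and the mug and lemon where they were. I'll hand it in.

```bash
python3 -c "
from h import *
print(robot.job_done())"
```

```text
the job is handed in; nothing more can be done
None
```

The job is handed in at about 121 s: all three lids were pressed home with the tamper, the empty is on the mat, the tamper is centred on its pad and the drawer is shut; because the mat was full, red stood on the worktop briefly while I took the empty out, and the presses drew the drawer about 6 mm back in from its stop.

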